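# Start a curing run for a T-shaped casting on the bench lamp

## Task

Cure the T-shaped casting: first lay it flat in the middle of the round plate under the lamp head, without bumping the head, and let go of it; then turn the selector knob to the three-dot mark. Next press these keys on the sloping panel fully home, one at a time and in this order: the round power key (it latches down), the triangle that points up the slope, the ring-shaped turntable key, the wide start bar. Never press the triangle that points down, and leave the other things on the table where they are.

Things in the scene. Friction and masses are not known exactly. Their poses are not given: they have to be found in the camera images.
- tee: cream resin casting in the shape of a T, 67x51x11 mm, lying flat on the table; origin at the centre of the underside of its outline. Its cross bar is 67 mm along its own x and 15 mm wide (own y from +10 to +25 mm); its stem is 18 mm wide, centred on own x = 0, and runs along own y from +10 to -25 mm. 15 g.
- cure_lamp: grey bench curing lamp fixed to the table; origin on the table under the centre of its round plate; own x points away from its sloping panel, y to the left as one faces the panel. Console with the panel: own x -172 to -66 mm, y -130 to 130 mm; behind it a block (y -88 to 88 mm, to x = 96 mm, 89 mm high) carries the plate, and a column (22x34 mm, at own x = 79 mm) carries the lamp head.
- plate_centre (a point): centre of the top of the round aluminium plate (120 mm across) that the casting is laid on, 97 mm above the table; axes as cure_lamp.
- lamp_head: black round lamp head, 82 mm across, 54 mm high, centred over the plate, underside 160 mm above the plate: an upright gripper cannot reach the middle of the plate, so tilt it 30 to 45 degrees, wrist leaning back over the panel, fingers pointing along own +x and down. Origin and axes as cure_lamp.
- panel: black key panel of 100x246 mm on the console's sloping front, which faces the robot's right-hand side; it rises along cure_lamp's own +x at 40 degrees from level, so its outward normal leans 40 degrees from vertical; origin at the centre of its face. Panel frame: x up the slope, y to the left as one faces it, z square out of the face.
- selector_grip (a point): grip point of the selector knob, on its axis 18 mm above the panel face, at panel (-6, 88) mm (left end). The knob is a grey bar 39 mm long, 12 mm wide, 8 to 30 mm above the face, on a round foot 39 mm across; a white line on one end of its top is the pointer. Own x: along the bar to the pointer; own z: out of the panel.
- selector (a joint): angle of the selector, rad: 0 = pointer up the slope (two white dots), positive clockwise as one faces the panel; -0.6 = one dot (left), +0.6 = three dots (right). Sprung detents at these three positions, about 0.06 N m; stops at -0.68 and 0.68. It starts at one or two dots.
- power_key (a joint): travel of the round power key, m: 0 out; past about 2 mm (3 N) it snaps in and stays latched at 4 mm.
- up_key (a joint): travel of the up-triangle key, m: springs back to 0, fully pressed at 0.004 (4 N).
- turntable_key (a joint): travel of the ring-shaped turntable key, m: springs back to 0, fully pressed at 0.004 (4 N).
- start_key (a joint): travel of the wide start bar, m: springs back to 0, fully pressed at 0.004 (4 N).
- down_key (a joint): travel of the down-triangle key (not to be pressed), m: springs back to 0, fully pressed at 0.004 (4 N).
- power_key_top (a point): centre of the top of the round power key (flat disc 26 mm across), 9 mm above the panel face at panel (23, 30) mm; own z out of the panel.
- turntable_key_top (a point): centre, at rim height, of the ring-shaped key (26 mm across, dished 3 mm deep inside 15 mm), 9 mm above the face at panel (-23, 30) mm, just below the power key.
- up_key_top (a point): centre of the top of the triangular key that points up the slope (32 mm across, corners blunted), 9 mm above the face at panel (20, -22) mm.
- down_key_top (a point): centre of the top of the triangular key that points down the slope, same size, 9 mm above the face at panel (-20, -22) mm.
- start_key_top (a point): centre of the top of the wide start bar (46 mm along panel y, 20 mm along panel x), 9 mm above the face at panel (-12, -82) mm (right end).
- bracket: cream bent casting in the shape of a Z, 51x54x11 mm; a bystander, origin at the centre of its underside
- disc: cream cast disc with raised bar, 113x88x13 mm; a bystander, origin at the centre of its underside
- zigzag: cream zigzag-shaped casting, 59x116x12 mm; a bystander, origin at the centre of its underside
- arrow_part: cream arrow-shaped casting, 49x68x12 mm; a bystander, origin at the centre of its underside

How it is judged:
On the way, in this order (a step that is already met when the one before it is completed fails the run):
1. the T-shaped casting lies flat in the middle of the plate under the lamp head, let go (horizontal distance between tee and plate_centre below 0.025 m and z of tee in the frame of plate_centre between -0.004 and 0.015 m and (angle between tee's own z axis and vertical below 0.12 rad or angle between tee's own z axis and vertical above 3.02 rad) and contact force between the fingers and tee below 0.05 N and linear speed of tee below 0.02 m/s), for 0.2 s.
2. the selector stands at the three dots (horizontal distance between tee and plate_centre below 0.025 m and z of tee in the frame of plate_centre between -0.004 and 0.015 m and (angle between tee's own z axis and vertical below 0.12 rad or angle between tee's own z axis and vertical above 3.02 rad) and value of joint selector above 0.45 rad), for 0.2 s.
3. the round power key is pressed in (value of joint power_key above 0.003 m and value of joint each of turntable_key, up_key, down_key, start_key below 0.002 m), for 0.02 s.
4. then the up triangle is pressed (value of joint up_key above 0.003 m and value of joint each of turntable_key, down_key, start_key below 0.002 m), for 0.02 s.
5. then the ring-shaped turntable key is pressed (value of joint turntable_key above 0.003 m and value of joint each of up_key, down_key, start_key below 0.002 m), for 0.02 s.
6. then the wide start bar is pressed (value of joint start_key above 0.003 m and value of joint each of turntable_key, up_key, down_key below 0.002 m), for 0.02 s.
At the end, for the whole second after the job is handed in: The casting lies flat on the plate (its origin within 25 mm of the plate's centre, tilted under 0.12 rad), released and at rest; the selector is within its three-dot detent (over 0.45 rad); the power key is latched in (over 3 mm) and the other four keys are out again (under 1 mm) (all of step 2 and contact force between the fingers and tee below 0.05 N and linear speed of tee below 0.02 m/s and value of joint power_key above 0.003 m and value of joint each of turntable_key, up_key, down_key, start_key below 0.001 m); the robot touches nothing.
It fails at once if the down triangle is pressed (value of joint down_key above 0.002 m).
It fails at once if a key is pressed while the casting is not on the plate or the selector is not at three dots (value of joint any of power_key, turntable_key, up_key, down_key, start_key above 0.002 m and not (horizontal distance between tee and plate_centre below 0.025 m and z of tee in the frame of plate_centre between -0.004 and 0.015 m and (angle between tee's own z axis and vertical below 0.12 rad or angle between tee's own z axis and vertical above 3.02 rad) and value of joint selector above 0.45 rad)).
It fails at once if another key is pressed before the power key is in, or two sprung keys at once ((value of joint turntable_key above 0.002 m and value of joint power_key below 0.002 m) or (value of joint up_key above 0.002 m and value of joint power_key below 0.002 m) or (value of joint down_key above 0.002 m and value of joint power_key below 0.002 m) or (value of joint start_key above 0.002 m and value of joint power_key below 0.002 m) or value of joint each of up_key, turntable_key above 0.002 m or value of joint each of up_key, start_key above 0.002 m or value of joint each of turntable_key, start_key above 0.002 m).
It fails at once if the lamp head is bumped (over 8 N) (contact force between any of the arm, the fingers, tee and lamp_head above 8 N).
It fails at once if a bystander is moved over 30 mm (distance of any of bracket, disc, zigzag, arrow_part from where it was at the start of the episode above 0.03 m).
It also fails if it takes over 61 s, if anything falls off the work surface, if the arm or the gripper's body presses on something with over 40 N, if the wrist force passes 120 N, or if a joint passes its speed limit or range.

## Robot

A 6-joint arm with a two-finger parallel gripper is mounted at the origin on a cart in front of the work surface, level with it; the furniture and walls round the work are solid. World frame = base frame: x ahead of the robot, y to its left, z up, the work surface at z = 0. Lengths are in m, angles in rad, forces in N, time in s.
With the tool pointing down it reaches from about 0.275 to 0.725 m from the base axis. Payload 5.6 kg.
Tool frame: the origin (TCP) lies at the very end of the fingers, on their centre line; the grasp point (between the pads) lies 19 mm behind it; z points along the fingers, y is the line along which they close (so a half turn about z gives the same grasp; the last joint's range is limited). The gripper opens to 85 mm and grips with 20 to 120 N. Pads are 22 mm wide; open, the fingers measure 114 mm over their backs; the gripper's body (76 mm by 85 mm) begins 54 mm behind the grasp point. The pads swing forward as they close: fully open they stand 13 mm farther back than shut.
Start: joints at [1.436, 0.255, 0.108, 0, -1.424, -0.285], TCP at [0.224, 0.502, 0.231] pointing down, gripper open.
Joint ranges: [-2.95, 2.95], [-1.21, 1.97], [-1.09, 1.5], [-2.87, 1.71], [-2.94, -0.07], [-3.05, 3.05]. Speed limits (rad/s): [2.57, 2.57, 3.14, 3.14, 3.14, 3.14].

## Interface

Orientations are given as a 3x3 rotation matrix whose columns are the frame's x, y, z axes.
In Python, from station import read_state, capture, camera_model, close_job, find_in, silhouettes, tip_of gives the robot as it stands.
- The arm moves only by the shell command python3 -m creep 'ROWS' [FORCE]. ROWS is JSON, a list of rows, each a list of 5 numbers: the opening, from 0 (shut) to 1 (fully open), then the shift along the world's x, y, z in mm, then the turn about the world's z in rad. In form: [[grip, tx, ty, tz, yaw], ...]. A call has 1 to 20 rows; each row is the pose to reach, as a shift and turn from the pose commanded when the call began; what a row does not reach only later rows make up. A row lasts 1/8 s, in which the tool goes at most 62.5 mm and 10.7 degrees, less where a joint would pass 70% of its speed; a pose out of reach is approached as far as the arm can. A call with a gripper value outside its range is refused whole. The fingers move at their own pace and stop on an object; FORCE is the grip in N (left out, the last holds). Time passes only in rows, so rows that repeat a pose let the fingers close. It gives the time, the measured TCP pose, the force, the opening and the grip force at its end, in the units of the state.
- read_state(): the state, without advancing time (a new reading comes with each control period).
- capture(name): name is "scene" or "top"; returns the picture (420x560x3 uint8, blue, green, red); there is no depth.
- camera_model(name): a dict with "fx", "fy", "cx", "cy" (pixels), "R" (3x3) and "t" (3): a world point X has camera coordinates R X + t. Camera axes: x right, y down, z forward; pixel columns grow to the right and rows downward; lengths in m; the calibration is good to about 2 mm. A picture is of the moment at which its call begins. camera_model takes no time and is no camera call.
- close_job(): hands the job in; it is judged then, once.
Trained networks look in the newest picture that a camera, given by its name, has taken for a name from the list of things; names that differ only in an ending like _2 or _b are one class to them, and where a whole thing is asked for, a point or a joint stands for the part that bears it (a point fixed in the world has none). Each returns a list of dicts, best first, with "score" (0 to 1); they miss things now and then, are a little off and sometimes report something else, mostly with a low value. They report only what shows in the picture. A call takes as long as a camera call.
- find_in(camera, thing): "point" ([x, y, z] in m, in world coordinates, good to about 4 mm: the middle of the surface that is visible of it).
- silhouettes(camera, thing): "mask" (420x560 bool, what is visible of it).
- tip_of(camera, thing): "point" ([x, y, z] in m, in world coordinates, good to about 4 mm: a listed point, or the origin of a listed thing).
The state is a dict: "t": time; "qpos": joint angles; "dq": joint speeds; "joint_torque": joint torques, N m; "position": TCP position; "tcp_rot": TCP orientation; "contact_force": force on the tool from outside, world axes, zero at the start; "ft_torque": the same for the moment, N m; "gripper_width": finger opening in m; "grip_force": force on a finger pad.
Only numpy, scipy, OpenCV 4.12 (cv2) and the standard library are available. Lean on these libraries where they do the work, as an engineer would, in place of code of your own. Each camera call takes 0.05 s, during which the arm holds its last target. There are 200 camera calls.

## Working session

There is one attempt and no reset: what is moved stays moved. The work goes in short steps, Python scripts to look and compute and a shell command to move; the robot and the scene stay as the last step left them, time stands still between calls to the robot, and variables do not carry over. Pictures are saved under pics/ and viewed, at most 10 in all, crops included, and the job is handed in when it is done.

```bash
ls; mkdir -p pics; cat > h.py <<'E'
import numpy as np,cv2
from station import *
def proj(c,X):
    m=camera_model(c);p=np.array(m["R"])@np.array(X)+np.array(m["t"]);return np.array([m["fx"]*p[0]/p[2]+m["cx"],m["fy"]*p[1]/p[2]+m["cy"]])
def ray(c,u,v,z):
    m=camera_model(c);R=np.array(m["R"]);t=np.array(m["t"]);d=R.T@np.array([(u-m["cx"])/m["fx"],(v-m["cy"])/m["fy"],1]);o=-R.T@t
    return o+d*(z-o[2])/d[2]
E
python3 - <<'E'
from h import *
s=read_state();print({k:np.round(v,3).tolist() for k,v in s.items()})
for c in("scene","top"):
    cv2.imwrite(f"pics/{c}0.png",capture(c)); m=camera_model(c); print(c,-np.array(m["R"]).T@np.array(m["t"]),m["fx"])
    for n in("tee","cure_lamp","plate_centre","selector_grip","power_key_top","start_key_top","up_key_top","turntable_key_top","down_key_top","bracket","disc","zigzag","arrow_part","lamp_head"):
        print(n,[(np.round(d["point"],3).tolist(),round(d["score"],2)) for d in tip_of(c,n)[:2]])
E
```

```text
pics
{'t': 0.0, 'qpos': [1.436, 0.256, 0.107, -0.0, -1.424, -0.285], 'dq': [0.001, -0.002, -0.001, 0.001, 0.001, 0.001], 'joint_torque': [0.0, -38.663, 23.794, 5.365, -0.006, 0.0], 'position': [0.224, 0.502, 0.23], 'tcp_rot': [[0.913, -0.408, -0.001], [-0.408, -0.913, -0.002], [0.0, 0.002, -1.0]], 'contact_force': [0.238, -0.264, 1.379], 'ft_torque': [0.019, 0.022, 0.014], 'grip_force': 0.0, 'gripper_width': 0.085}
scene [ 0.01056052 -0.61469704  0.65636241] 412.65590765209913
tee [([0.486, -0.327, -0.0], 0.98), ([0.578, -0.024, 0.056], 0.37)]
cure_lamp [([0.588, 0.143, 0.002], 0.84), ([0.43, 0.068, 0.066], 0.21)]
plate_centre [([0.586, 0.144, 0.099], 0.78), ([0.476, 0.033, 0.044], 0.21)]
selector_grip [([0.43, 0.073, 0.064], 0.68), ([0.52, -0.154, 0.0], 0.46)]
power_key_top [([0.52, -0.155, 0.001], 0.6), ([0.496, 0.062, 0.078], 0.41)]
start_key_top [([0.575, -0.023, 0.052], 0.52)]
up_key_top [([0.539, 0.03, 0.074], 0.53)]
turntable_key_top [([0.477, 0.031, 0.044], 0.45)]
down_key_top [([0.473, 0.031, 0.043], 0.49), ([0.516, 0.01, 0.047], 0.37)]
bracket [([0.521, -0.153, -0.001], 0.6
[... 312 characters left out ...]
_centre [([0.582, 0.144, 0.095], 0.6)]
selector_grip [([0.495, 0.065, 0.072], 0.51), ([0.432, 0.073, 0.064], 0.47)]
power_key_top [([0.492, 0.063, 0.076], 0.39)]
start_key_top [([0.568, -0.025, 0.056], 0.57), ([0.489, -0.326, 0.001], 0.28)]
up_key_top [([0.535, 0.031, 0.078], 0.39)]
turntable_key_top [([0.473, 0.032, 0.045], 0.49), ([0.511, 0.037, 0.054], 0.28)]
down_key_top [([0.52, 0.011, 0.05], 0.62)]
bracket [([0.582, 0.148, 0.096], 0.71), ([0.516, -0.155, 0.001], 0.7)]
disc [([0.72, -0.354, 0.002], 0.56), ([0.473, 0.033, 0.047], 0.24)]
zigzag [([0.581, -0.492, -0.0], 0.77)]
arrow_part [([0.654, -0.186, 0.0], 0.65), ([0.473, 0.034, 0.047], 0.45)]
lamp_head [([0.496, 0.063, 0.071], 0.65)]
```

View pics/scene0.png

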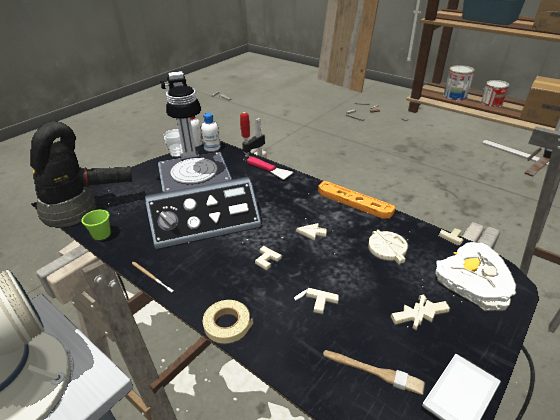

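View pics/top0.png

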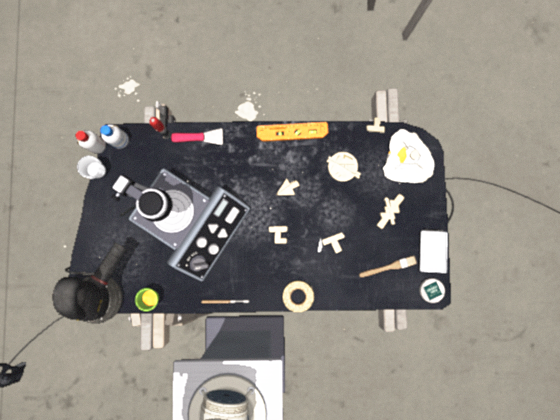

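```bash
cat >> h.py <<'E'
c40,s40=np.cos(np.radians(40)),np.sin(np.radians(40))
PC=np.array([-.119,0,.0545])
def panel(x,y,z): return PC+np.array([x*c40-z*s40,y,x*s40+z*c40])/1.
KEY=dict(selector_grip=(-.006,.088,.018),power_key_top=(.023,.03,.009),turntable_key_top=(-.023,.03,.009),up_key_top=(.02,-.022,.009),down_key_top=(-.02,-.022,.009),start_key_top=(-.012,-.082,.009))
E
python3 - <<'E'
from h import *
from scipy.optimize import least_squares
obs={"selector_grip":[(.43,.073,.064),(.432,.073,.064)],"power_key_top":[(.496,.062,.078),(.492,.063,.076)],"turntable_key_top":[(.477,.031,.044),(.473,.032,.045)],"up_key_top":[(.539,.03,.074),(.535,.031,.078)],"down_key_top":[(.516,.01,.047),(.52,.011,.05)],"start_key_top":[(.575,-.023,.052),(.568,-.025,.056)]}
pl=[(.588,.143,0),(.586,.144,0),(.586,.142,0),(.582,.144,0)]
def f(p):
    R=np.array([[np.cos(p[2]),-np.sin(p[2]),0],[np.sin(p[2]),np.cos(p[2]),0],[0,0,1]]);r=[]
    for k,v in obs.items():
        q=np.array(KEY[k]);x=R@(np.array([q[0]*c40-q[2]*s40+p[3],q[1],q[0]*s40+q[2]*c40+p[4]]))+[p[0],p[1],0]
        for o in v:r+=list(x-o)
    for o in pl:r+=[p[0]-o[0],p[1]-o[1]]
    return r
s=least_squares(f,[.586,.143,.98,-.119,.055]);print(s.x,np.abs(s.fun).max())
img=capture("top");sc=capture("scene")
for c,im in(("top",img),("scene",sc)):
    d=silhouettes(c,"tee")
    print(c,[(x["score"],int(x["mask"].sum()),np.argwhere(x["mask"]).mean(0)[::-1].round(1).tolist()) for x in d[:2]])
    m=d[0]["mask"]; np.save(f"m_{c}.npy",m)
T=np.array([(-33.5,25),(33.5,25),(33.5,10),(9,10),(9,-25),(-9,-25),(-9,10),(-33.5,10)])/1000
def poly(c,p,z):
    R=np.array([[np.cos(p[2]),-np.sin(p[2])],[np.sin(p[2]),np.cos(p[2])]])
    return np.array([proj(c,[*(R@t+p[:2]),z]) for t in T])
def iou(p):
    s=0
    for c in("top","scene"):
        m=np.load(f"m_{c}.npy");k=np.zeros((420*4,560*4),np.uint8)
        for z in(0.,.0055,.011): cv2.fillPoly(k,[np.round(poly(c,p,z)*4+1.5).astype(int)],1)
        k=cv2.resize(k.astype(np.float32),(560,420),interpolation=cv2.INTER_AREA)
        s+=np.minimum(k,m).sum()/np.maximum(k,m).sum()
    return s
from scipy.optimize import minimize
best=max((iou([.487,-.327,a]),a) for a in np.arange(0,6.28,.1))
r=minimize(lambda p:-iou(p),[.487,-.327,best[1]],method="Nelder-Mead",options=dict(initial_simplex=[[.487,-.327,best[1]],[.491,-.327,best[1]],[.487,-.322,best[1]],[.487,-.327,best[1]+.1]]));print(r.x,r.fun)
for c,im,o in(("top",img,(290,210)),("scene",sc,(260,260))):
    b=cv2.resize(im[o[1]:o[1]+60,o[0]:o[0]+80],None,fx=5,fy=5,interpolation=cv2.INTER_CUBIC)
    cv2.polylines(b,[np.round((poly(c,r.x,.011)-o)*5+2).astype(int)],True,(0,0,255),1)
    if c=="top":B=b
    else:cv2.imwrite("pics/tee.png",np.hstack([B,b]))
E
```

```text
[ 0.58570272  0.14311129  0.97070641 -0.12965503  0.05455156] 0.004733249347272279
top [(0.5, 169, [333.7, 241.7])]
scene [(0.83, 388, [320.9, 298.5])]Traceback (most recent call last):
  File "<stdin>", line 31, in <module>
  File "<stdin>", line 31, in <genexpr>
  File "<stdin>", line 26, in iou
  File "<stdin>", line 21, in poly
  File "h.py", line 4, in proj
    m=camera_model(c);p=np.array(m["R"])@np.array(X)+np.array(m["t"]);return np.array([m["fx"]*p[0]/p[2]+m["cx"],m["fy"]*p[1]/p[2]+m["cy"]])
ValueError: time passes only in moves, steps and waits
```

```bash
cat > h.py <<'E'
import numpy as np,cv2
from station import *
CM={c:camera_model(c) for c in("top","scene")}
def proj(c,X):
    m=CM[c];p=np.array(X)@np.array(m["R"]).T+np.array(m["t"]);return np.stack([m["fx"]*p[...,0]/p[...,2]+m["cx"],m["fy"]*p[...,1]/p[...,2]+m["cy"]],-1)
c40,s40=np.cos(np.radians(40)),np.sin(np.radians(40))
KEY=dict(selector_grip=(-.006,.088,.018),power_key_top=(.023,.03,.009),turntable_key_top=(-.023,.03,.009),up_key_top=(.02,-.022,.009),down_key_top=(-.02,-.022,.009),start_key_top=(-.012,-.082,.009))
L0=np.array([.5857,.1431,0]);LA=.9707
LR=np.array([[np.cos(LA),-np.sin(LA),0],[np.sin(LA),np.cos(LA),0],[0,0,1]])
def lamp(x,y,z): return L0+LR@np.array([x,y,z])
def panel(x,y,z): return lamp(x*c40-z*s40-.1297,y,x*s40+z*c40+.0545)
T=np.array([(-33.5,25),(33.5,25),(33.5,10),(9,10),(9,-25),(-9,-25),(-9,10),(-33.5,10)])/1000
def poly(c,p,z):
    R=np.array([[np.cos(p[2]),-np.sin(p[2])],[np.sin(p[2]),np.cos(p[2])]])
    return proj(c,np.c_[T@R.T+np.array(p[:2]),np.full(8,z)])
from scipy.optimize import minimize
def fit_tee(masks,p0,z0=0.):
    def iou(p):
        s=0
        for c,m in masks.items():
            k=np.zeros((1680,2240),np.uint8)
            for z in(0.,.0055,.011): cv2.fillPoly(k,[np.round(poly(c,p,z0+z)*4+1.5).astype(int)],1)
            k=cv2.resize(k.astype(np.float32),(560,420),interpolation=cv2.INTER_AREA)
            s+=np.minimum(k,m).sum()/np.maximum(k,m).sum()
        return s/len(masks)
    a=max(np.arange(0,6.28,.15),key=lambda a:iou([*p0,a])) 
    q=np.array([*p0,a]);S=np.array([q,q+[.005,0,0],q+[0,.005,0],q+[0,0,.12]])
    r=minimize(lambda p:-iou(p),q,method="Nelder-Mead",options=dict(initial_simplex=S,maxiter=120));return r.x,-r.fun
E
python3 - <<'E'
from h import *
M={c:np.load(f"m_{c}.npy") for c in("top","scene")}
img=capture("top");sc=capture("scene")
p,q=fit_tee(M,[.487,-.327]);print(p,q)
for c,im,o in(("top",img,(290,210)),("scene",sc,(260,260))):
    b=cv2.resize(im[o[1]:o[1]+60,o[0]:o[0]+80],None,fx=5,fy=5,interpolation=cv2.INTER_CUBIC)
    cv2.polylines(b,[np.round((poly(c,p,.011)-o)*5+2).astype(int)],True,(0,0,255),1)
    if c=="top":B=b
    else:cv2.imwrite("pics/tee.png",np.hstack([B,b]))
E
```

```text
[ 0.48623203 -0.32501434  5.08976349] 0.8339273929595947
```

View pics/tee.png

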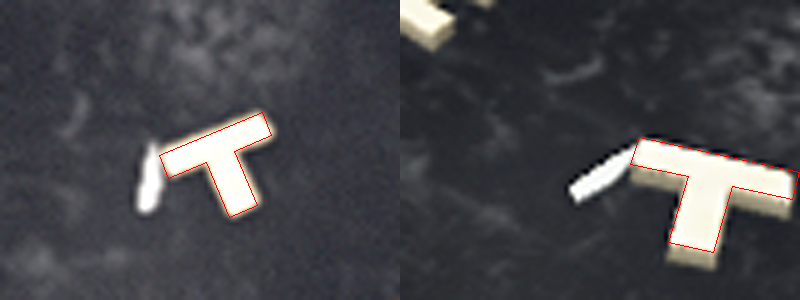

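```bash
python3 - <<'E'
from h import *
for X in([.224,.502,.231],[.224,.502,.4],[0,0,0],[0,0,.4]): print(X,proj("top",X),proj("scene",X))
a=capture("top");b=capture("scene")
A=cv2.resize(a[230:420,0:300],(400,253));B=cv2.resize(b[80:270,0:300],(400,253))
cv2.imwrite("pics/arm.png",np.hstack([A,B]))
E
```

```text
[0.224, 0.502, 0.231] [  9.10672863 356.03576382] [-35.79176784 135.56018526]
[0.224, 0.502, 0.4] [-41.27123638 376.50877991] [-74.95344359  61.59564479]
[0, 0, 0] [226.91288708 413.14952758] [  0.96260029 387.72053105]
[0, 0, 0.4] [204.66160157 488.76136879] [-151.326242    195.88083537]
```

View pics/arm.png

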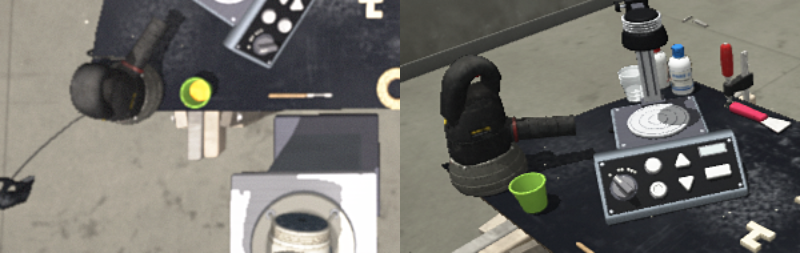

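```bash
python3 -m creep '[[0.5,0,0,200,0],[0.5,0,0,200,0],[0.5,0,0,200,0],[0.5,0,0,200,0],[0.5,60,-200,200,-0.7],[0.5,60,-200,200,-0.7],[0.5,60,-200,200,-0.7],[0.5,60,-200,200,-0.7],[0.5,120,-430,200,-1.4],[0.5,120,-430,200,-1.4],[0.5,120,-430,200,-1.4],[0.5,120,-430,200,-1.4],[0.5,237,-837,100,-2.34],[0.5,237,-837,100,-2.34],[0.5,237,-837,100,-2.34],[0.5,237,-837,100,-2.34],[0.5,237,-837,100,-2.34],[0.5,237,-837,0,-2.34],[0.5,237,-837,-100,-2.34],[0.5,237,-837,-100,-2.34]]' 30; python3 - <<'E'
from h import *
s=read_state();print(s["position"],s["tcp_rot"],s["qpos"],s["gripper_width"],s["t"])
a=capture("top");b=capture("scene")
cv2.imwrite("pics/g.png",np.hstack([a[130:420,200:480],b[60:350,160:480]]))
E
```

```text
t: 4.4
position: [0.4533, -0.3088, 0.1968]
tcp_rot: [[-0.928, -0.372, 0.001], [-0.372, 0.928, -0.0], [-0.0, -0.0, -1.0]]
contact_force: [1.7, -1.6, -0.2]
gripper_width: 0.0427
grip_force: 0.0
[ 0.4533175  -0.30875033  0.19681521] [[-9.28288410e-01 -3.71860520e-01  6.18483613e-04]
 [-3.71860704e-01  9.28288517e-01 -2.12404187e-04]
 [-4.95146504e-04 -4.27162097e-04 -9.99999786e-01]] [-3.12548139e-01  2.64130860e-01  3.27076022e-02  1.22687753e-05
 -1.33871924e+00 -8.77238398e-01] 0.04274125874471141 4.4
```

View pics/g.png

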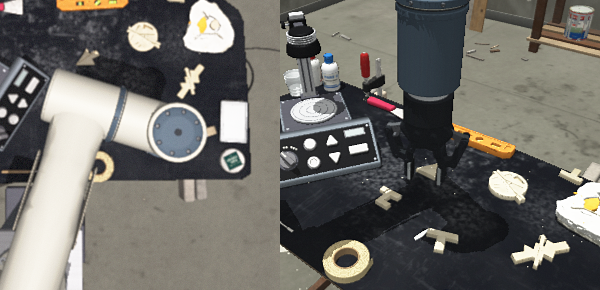

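```bash
python3 - <<'E'
from h import *
b=capture("scene")
for z in(0,.013,.073,.12,.16,.17,.18,.2,.22,.25,.3): print(z,proj("scene",[.4533,-.3088,.1968+z]).round(0))
P=np.array([.4533,-.3088,.1968+.2]);R=CM["scene"]["R"];print("depth",(np.array(R)@P+CM["scene"]["t"])[2])
B=cv2.resize(b[0:260,100:460],(792,572));cv2.imwrite("pics/w.png",B)
E
python3 -m creep '[[0.5,8,-26,-100,0],[0.5,8,-26,-100,0],[0.5,8,-26,-170,0],[0.5,8,-26,-194,0],[0.5,8,-26,-194,0],[0,8,-26,-194,0],[0,8,-26,-194,0],[0,8,-26,-194,0],[0,8,-26,-194,0],[0,8,-26,-194,0]]' 30
```

```text
0 [306. 234.]
0.013 [307. 229.]
0.073 [307. 200.]
0.12 [308. 175.]
0.16 [309. 152.]
0.17 [309. 146.]
0.18 [309. 139.]
0.2 [309. 127.]
0.22 [310. 113.]
0.25 [310.  92.]
0.3 [312.  54.]
depth 0.5838248825438652
t: 5.8
position: [0.4636, -0.3345, 0.0077]
tcp_rot: [[-0.928, -0.373, 0.005], [-0.373, 0.928, -0.003], [-0.004, -0.005, -1.0]]
contact_force: [0.3, 1.8, 7.6]
gripper_width: 0.0162
grip_force: 29.2
```

View pics/w.png

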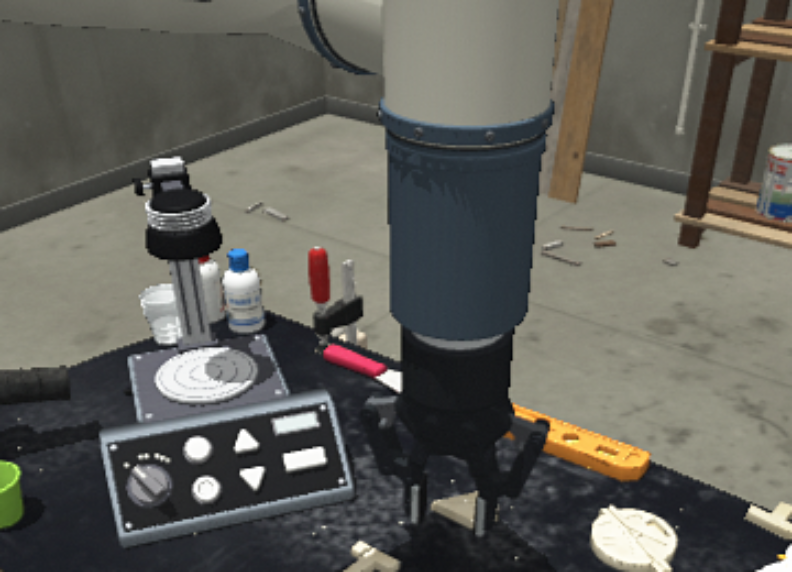

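```bash
python3 -m creep '[[0.4,0,0,4,0],[0.4,0,0,4,0],[0.4,-7,-3,4,0],[0,-7,-3,4,0],[0,-7,-3,4,0],[0,-7,-3,4,0],[0,-7,-3,4,0]]' 30; python3 -m creep '[[0,0,0,60,0],[0,0,0,120,0],[0,0,0,180,0],[0,0,0,180,0]]'
python3 - <<'E'
from h import *
s=read_state();p=s["position"];g=lamp(-.095,0,0);print("TCP goal",g,"pre",lamp(-.15,0,0),"delta",(g-p)*1000,"ty ang",np.arctan2(s["tcp_rot"][1][1],s["tcp_rot"][0][1]),"goal",LA+np.pi/2,s["qpos"])
capture("scene");d=silhouettes("scene","tee");print([(x["score"],np.argwhere(x["mask"]).mean(0)[::-1]) for x in d]);print(proj("scene",p))
E
```

```text
t: 6.68
position: [0.4544, -0.3365, 0.0085]
tcp_rot: [[-0.928, -0.373, -0.0], [-0.373, 0.928, 0.0], [0.0, 0.0, -1.0]]
contact_force: [0.6, -0.3, 0.7]
gripper_width: 0.0001
grip_force: 0.0
t: 7.18
position: [0.4569, -0.3382, 0.1945]
tcp_rot: [[-0.928, -0.373, 0.01], [-0.373, 0.928, -0.006], [-0.007, -0.009, -1.0]]
contact_force: [0.1, -1.2, -1.6]
gripper_width: 0.0004
grip_force: 0.0
TCP goal [0.53205141 0.06469828 0.        ] pre [0.5009917  0.01930782 0.        ] delta [  75.14693706  402.85811656 -194.50174657] ty ang 1.9530898574608873 goal 2.5414963267948965 [-0.36090096  0.29636993  0.07016163  0.00180335 -1.33310472 -0.82798345]
[(0.77, array([321.05502392, 298.44258373])), (0.44, array([166.70588235, 219.33936652]))]
[321.81739389 241.22871111]
```

```bash
python3 -m creep '[[0.4,6,2.5,-60,0],[0.4,6,2.5,-120,0],[0.4,6,2.5,-165,0],[0.4,6,2.5,-180,0],[0.4,6,2.5,-180,0],[0,6,2.5,-180,0],[0,6,2.5,-180,0],[0,6,2.5,-180,0],[0,6,2.5,-180,0]]' 40
```

```text
t: 8.4
position: [0.4619, -0.3349, 0.0108]
tcp_rot: [[-0.928, -0.373, 0.004], [-0.373, 0.928, -0.002], [-0.003, -0.004, -1.0]]
contact_force: [0.1, 0.9, 7.3]
gripper_width: 0.0001
grip_force: 3.5
```

```bash
python3 -m creep '[[0.4,0,0,60,0],[0.4,0,0,120,0],[0.4,-60,0,180,0],[0.4,-110,0,180,0]]'
python3 - <<'E'
from h import *
im=capture("scene");d=silhouettes("scene","tee");print([(x["score"],np.argwhere(x["mask"]).mean(0)[::-1]) for x in d])
M={"scene":d[0]["mask"]}
t=capture("top");e=silhouettes("top","tee");print([(x["score"],np.argwhere(x["mask"]).mean(0)[::-1]) for x in e])
p,q=fit_tee(M,[.486,-.325]);print(p,q)
o=(260,250)
b=cv2.resize(im[o[1]:o[1]+80,o[0]:o[0]+100],None,fx=6,fy=6,interpolation=cv2.INTER_CUBIC)
cv2.polylines(b,[np.round((poly("scene",p,.011)-o)*6+2).astype(int)],True,(0,0,255),1)
cv2.imwrite("pics/tee2.png",b)
E
```

```text
t: 8.9
position: [0.3561, -0.3349, 0.1909]
tcp_rot: [[-0.927, -0.374, 0.006], [-0.374, 0.927, -0.004], [-0.004, -0.006, -1.0]]
contact_force: [-1.1, -1.2, 0.5]
gripper_width: 0.0343
grip_force: 0.0
[(0.7, array([321.22636816, 298.71641791]))]
[(0.58, array([333.71830986, 242.01877934]))]
[ 0.4846843  -0.32483072  5.07553502] 0.8770695328712463
```

View pics/tee2.png

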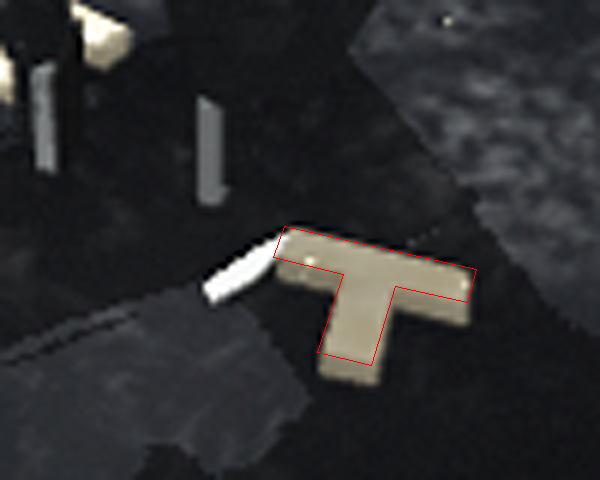

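```bash
python3 -m creep '[[0.33,60,0,-40,0],[0.33,109,0,-80,0],[0.33,109,0,-140,0],[0.33,109,0,-170,0],[0.33,109,0,-186,0],[0.33,109,0,-186,0],[0.33,109,0,-186,0]]' 40; python3 -m creep '[[0,0,0,0,0],[0,0,0,0,0],[0,0,0,0,0],[0,0,0,0,0]]'
```

```text
t: 9.98
position: [0.4653, -0.3344, 0.0021]
tcp_rot: [[-0.928, -0.373, 0.002], [-0.373, 0.928, -0.001], [-0.001, -0.001, -1.0]]
contact_force: [-0.2, 0.4, 0.3]
gripper_width: 0.0287
grip_force: 0.0
t: 10.48
position: [0.4651, -0.3344, 0.0021]
tcp_rot: [[-0.928, -0.373, 0.002], [-0.373, 0.928, -0.001], [-0.001, -0.001, -1.0]]
contact_force: [0.6, 1.2, 6.4]
gripper_width: 0.0164
grip_force: 39.4
```

```bash
python3 -m creep '[[0.33,0,0,0,0],[0.33,0,0,0,0],[0.33,-6,-2.5,-1,0],[0.33,-6,-2.5,-1,0],[0,-6,-2.5,-1,0],[0,-6,-2.5,-1,0],[0,-6,-2.5,-1,0],[0,-6,-2.5,-1,0]]' 40
```

```text
t: 11.48
position: [0.4584, -0.3368, 0.0005]
tcp_rot: [[-0.928, -0.373, 0.0], [-0.373, 0.928, -0.0], [0.0, -0.0, -1.0]]
contact_force: [-0.5, -0.4, 2.8]
gripper_width: 0.0153
grip_force: 39.6
```

```bash
python3 -m creep '[[0,0,0,20,0],[0,0,0,60,0],[0,0,0,120,0],[0,0,0,160,0],[0,0,100,160,0.15],[0,42,355,160,0.589],[0,42,355,160,0.589],[0,42,355,160,0.589],[0,42,355,160,0.589],[0,42,355,160,0.589],[0,42,355,160,0.589],[0,42,355,160,0.589],[0,42,355,160,0.589]]'
python3 - <<'E'
from h import *
s=read_state();p=s["position"];g=lamp(-.095,0,.099);print("delta",(g-p)*1000,"yaw",LA+np.pi/2-np.arctan2(s["tcp_rot"][1][1],s["tcp_rot"][0][1]))
im=capture("scene")
for n in("plate_centre","lamp_head","tee"): print(n,[(np.round(x["point"],3),x["score"]) for x in tip_of("scene",n)[:2]])
cv2.imwrite("pics/pre.png",cv2.resize(im[0:300,60:360],(600,600)))
E
```

```text
t: 13.1
position: [0.5001, 0.0176, 0.1601]
tcp_rot: [[-0.566, -0.825, -0.0], [-0.825, 0.566, -0.0], [0.0, 0.0, -1.0]]
contact_force: [-0.1, -0.2, 0.2]
gripper_width: 0.0153
grip_force: 39.1
delta [ 31.93993684  47.12943921 -61.12163442] yaw 0.0011916168505337055
plate_centre [(array([0.584, 0.143, 0.096]), 0.78)]
lamp_head []
tee [(array([0.521, 0.043, 0.158]), 0.51)]
```

View pics/pre.png

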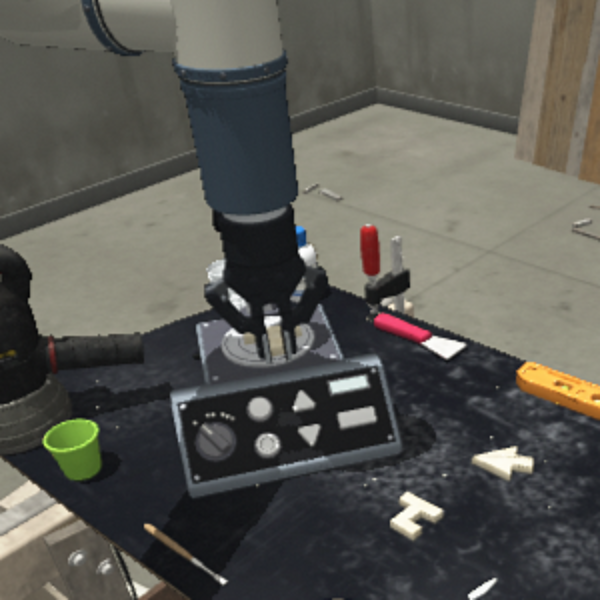

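```bash
python3 -m creep '[[0,0,0,-40,0],[0,0,0,-55,0],[0,16,24,-55,0],[0,26,38,-55,0],[0,32,47,-55,0],[0,32,47,-55,0],[0,32,47,-61,0],[0,32,47,-61,0]]'; python3 - <<'E'
from h import *
s=read_state();print(LR.T@(np.array(s["position"])-L0))
im=capture("scene");d=silhouettes("scene","tee");print([(x["score"],np.argwhere(x["mask"]).mean(0)[::-1],x["mask"].sum()) for x in d])
E
```

```text
t: 14.3
position: [0.5316, 0.0649, 0.0987]
tcp_rot: [[-0.565, -0.825, -0.001], [-0.825, 0.565, -0.0], [0.001, 0.001, -1.0]]
contact_force: [-0.6, -0.2, -0.4]
gripper_width: 0.0152
grip_force: 39.1
[-0.09511921  0.00049853  0.09869639]
[]
```

```bash
python3 -m creep '[[0,0,0,-1.5,0],[0.12,0,0,-1.5,0],[0.3,0,0,-1.5,0],[0.4,0,0,-1.5,0],[0.4,0,0,0,0],[0.4,-16,-24,6,0],[0.4,-34,-50,10,0],[0.4,-45,-66,40,0],[0.4,-45,-66,40,0]]'; python3 - <<'E'
from h import *
s=read_state();print(LR.T@(np.array(s["position"])-L0))
for c in("scene","top"):
    im=capture(c);d=silhouettes(c,"tee");print(c,[(x["score"],np.argwhere(x["mask"]).mean(0)[::-1],x["mask"].sum()) for x in d])
    print([(np.round(LR.T@(np.array(x["point"])-L0),3),x["score"]) for x in tip_of(c,"tee")])
    if d: np.save("m_%s.npy"%c,d[0]["mask"])
    cv2.imwrite(f"pics/pl_{c}.png",im)
print(proj("scene",[lamp(-.065,0,.1),lamp(0,0,.1)]),proj("top",[lamp(-.065,0,.1),lamp(0,0,.1)]))
E
```

```text
t: 15.52
position: [0.4884, -0.0012, 0.1419]
tcp_rot: [[-0.565, -0.825, 0.005], [-0.825, 0.565, 0.001], [-0.004, -0.004, -1.0]]
contact_force: [0.6, -0.0, -0.1]
gripper_width: 0.0345
grip_force: 0.0
[-0.17405629 -0.00118932  0.14189313]
scene [(0.7, array([237.50694444, 208.19444444]), np.int64(144)), (0.68, array([214.44736842, 215.84210526]), np.int64(76)), (0.54, array([265.42608696, 257.07826087]), np.int64(345)), (0.47, array([198.0304878 , 178.37195122]), np.int64(164)), (0.31, array([167.       , 219.7173913]), np.int64(230))]
[(array([-0.063, -0.003,  0.097]), 0.43)]
top []
[(array([-0.064, -0.   ,  0.095]), 0.51)]
[[197.55210839 180.57324591]
 [194.07477258 167.62081739]] [[190.52975488 223.09916867]
 [171.45871454 210.25908414]]
```

```bash
python3 -m creep '[[1,0,0,0,1.571],[1,0,0,0,1.571],[1,0,0,0,1.571],[1,0,0,0,1.571],[1,0,0,0,1.571],[1,0,0,0,1.571],[1,0,0,-30,1.571],[1,0,0,-45,1.571],[1,0,0,-54,1.571],[1,0,0,-54,1.571],[1,8,11,-54,1.571],[1,14,20,-54,1.571],[1,18,26,-54,1.571],[1,22,32,-54,1.571],[1,26,38,-54,1.571],[1,30,44,-54,1.571],[1,30,44,-54,1.571]]'; python3 - <<'E'
from h import *
s=read_state();print(LR.T@(np.array(s["position"])-L0))
for c in("scene","top"):
    im=capture(c);
    print([(np.round(LR.T@(np.array(x["point"])-L0),3),x["score"]) for x in tip_of(c,"tee")])
    cv2.imwrite(f"pics/pu_{c}.png",im)
a=cv2.resize(cv2.imread("pics/pu_scene.png")[120:240,140:280],(700,600),interpolation=cv2.INTER_CUBIC);cv2.imwrite("pics/pu.png",a)
E
```

```text
t: 17.95
position: [0.5177, 0.0438, 0.0853]
tcp_rot: [[0.826, -0.564, 0.0], [-0.564, -0.826, 0.0], [0.0, -0.0, -1.0]]
contact_force: [0.2, 0.2, -0.8]
gripper_width: 0.0855
grip_force: 0.0
[-1.20346515e-01  9.77882396e-05  8.52860687e-02]
[(array([0.002, 0.002, 0.099]), 0.54), (array([-0.041,  0.   ,  0.099]), 0.39)]
[(array([-0.286, -0.114,  0.   ]), 0.25)]
```

View pics/pu.png

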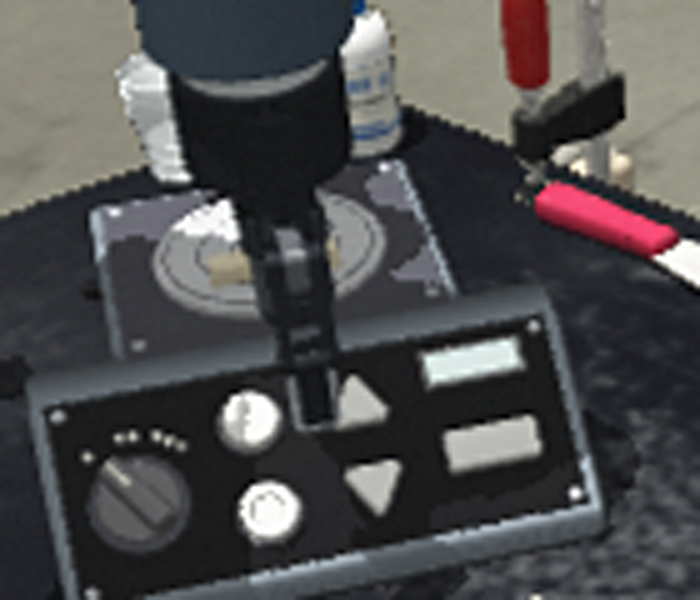

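```bash
python3 -m creep '[[1,4,6,1,0],[1,8,12,1,0],[1,12,17.5,1,0],[1,15,22,1,0],[1,15,22,1,0],[1,8,12,1,0],[1,-20,-29,1,0],[1,-40,-58,60,0],[0.0,-40,-58,80,0],[0.0,-40,-58,80,0],[0.0,-40,-58,80,0]]'; python3 - <<'E'
from h import *
s=read_state();print(LR.T@(np.array(s["position"])-L0))
for c in("scene","top"):
    im=capture(c);d=silhouettes(c,"tee")
    print([(np.round(LR.T@(np.array(x["point"])-L0),3),x["score"]) for x in tip_of(c,"tee")],[(x["score"],np.argwhere(x["mask"]).mean(0)[::-1].round(),x["mask"].sum()) for x in d])
    print([(np.round(LR.T@(np.array(x["point"])-L0),3),x["score"]) for x in find_in(c,"tee")])
    cv2.imwrite(f"pics/pv_{c}.png",im)
print(proj("scene",[lamp(-.012,0,.1),lamp(0,0,.1)]),proj("top",[lamp(-.012,0,.1),lamp(0,0,.1)]))
E
```

```text
t: 19.52
position: [0.4765, -0.0148, 0.1646]
tcp_rot: [[0.825, -0.565, -0.001], [-0.565, -0.825, 0.0], [-0.001, 0.0, -1.0]]
contact_force: [-0.0, 0.1, 0.0]
gripper_width: 0.0321
grip_force: 0.0
[-0.1920003   0.00092473  0.16457836]
[(array([-0.015, -0.001,  0.096]), 0.43)] [(0.61, array([186., 168.]), np.int64(49))]
[(array([-0.001,  0.021,  0.104]), 0.62)]
[(array([-0.012, -0.004,  0.096]), 0.63)] [(0.54, array([176., 211.]), np.int64(129))]
[(array([-0.014, -0.001,  0.106]), 0.69)]
[[194.69227908 169.92091414]
 [194.07477258 167.62081739]] [[174.97203488 212.62452039]
 [171.45871454 210.25908414]]
```

```bash
python3 - <<'E'
from h import *
s=read_state();p=s["position"];print(s["gripper_width"],s["qpos"][5])
for a in((.0094,.1245,.0175),(.0114,.1105,.0175),(.0144,.1025,.0175),(.015,.098,.0175)):print(((panel(*a)-p)*1000).round(1))
for k,v in KEY.items(): print(k,(panel(*v)).round(4))
E
```

```text
0.00043684680039872393 0.6723008769575602
[-69.8 117.5 -91. ]
[-57.4 110.9 -89.7]
[-49.5 108.2 -87.8]
[-45.5 106.1 -87.4]
selector_grip [0.4307 0.0724 0.0644]
power_key_top [0.4944 0.0628 0.0762]
turntable_key_top [0.4745 0.0337 0.0466]
up_key_top [0.536  0.0315 0.0743]
down_key_top [0.5187 0.0062 0.0485]
start_key_top [ 0.5717 -0.0226  0.0537]
```

```bash
python3 -m creep '[[0,-70,118,0,-1.571],[0,-70,118,0,-1.571],[0,-70,118,0,-1.571],[0,-70,118,0,-1.571],[0,-70,118,0,-1.571],[0,-70,118,0,-1.571],[0,-70,118,-20,-1.571],[0,-70,118,-40,-1.571],[0,-70,118,-65,-1.571],[0,-70,118,-80,-1.571],[0,-70,118,-91,-1.571],[0,-70,118,-91,-1.571]]' ; python3 -m creep '[[0,4,-2,0,0],[0,8,-5,1,0],[0,12,-7,1,0],[0,12,-7,1,0]]'
```

```text
t: 21.42
position: [0.407, 0.1032, 0.0738]
tcp_rot: [[-0.565, -0.825, -0.001], [-0.825, 0.565, -0.001], [0.001, 0.001, -1.0]]
contact_force: [-0.4, -0.2, -0.7]
gripper_width: -0.0004
grip_force: 0.0
t: 21.92
position: [0.4197, 0.0963, 0.0754]
tcp_rot: [[-0.565, -0.825, 0.0], [-0.825, 0.565, 0.0], [-0.0, -0.0, -1.0]]
contact_force: [0.3, 0.2, 0.5]
gripper_width: 0.0001
grip_force: 0.0
```

```bash
python3 -m creep '[[0,4,-1.5,1,0],[0,8,-3,2,0],[0,8,-3,2,0]]'; python3 - <<'E'
from h import *
im=capture("scene");cv2.imwrite("pics/k.png",cv2.resize(im[120:240,140:280],(700,600),interpolation=cv2.INTER_CUBIC))
E
```

```text
t: 22.3
position: [0.4271, 0.0946, 0.0772]
tcp_rot: [[-0.565, -0.825, -0.001], [-0.825, 0.565, 0.003], [-0.002, 0.002, -1.0]]
contact_force: [-4.9, 5.7, 1.3]
gripper_width: 0.0004
grip_force: 3.3
```

View pics/k.png

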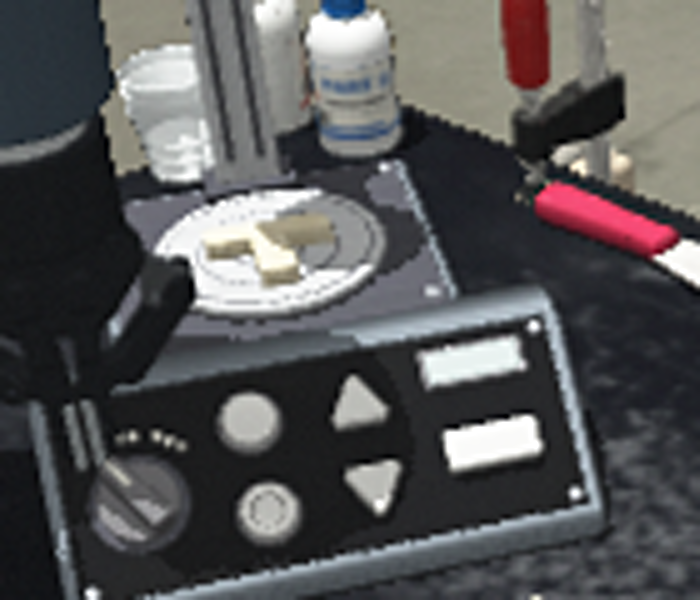

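```bash
python3 -m creep '[[0,3.3,-2.3,0,0],[0,6.6,-4.5,0,0],[0,6.6,-4.5,0,0]]'; python3 -m creep '[[0,2.5,-1.7,0,0],[0,5,-3.4,0,0],[0,5,-3.4,0,0]]'; python3 - <<'E'
from h import *
print(np.array(read_state()["contact_force"])@LR, LR.T@(np.array(read_state()["position"])-L0))
im=capture("scene");cv2.imwrite("pics/k2.png",im)
a=im[200:240,155:185];g=cv2.cvtColor(a,cv2.COLOR_BGR2GRAY)
for r in g[4:32:1,2:26]: print(" ".join("%3d"%v for v in r))
E
```

```text
t: 22.72
position: [0.4373, 0.0913, 0.0795]
tcp_rot: [[-0.564, -0.826, 0.007], [-0.826, 0.564, 0.004], [-0.008, -0.003, -1.0]]
contact_force: [0.8, 6.0, 8.2]
gripper_width: -0.0002
grip_force: 4.3
t: 23.1
position: [0.4419, 0.0885, 0.0792]
tcp_rot: [[-0.564, -0.826, 0.007], [-0.826, 0.564, 0.006], [-0.008, -0.002, -1.0]]
contact_force: [0.2, 9.1, 6.4]
gripper_width: -0.0002
grip_force: 4.8
[7.61240638 4.94342685 6.38277391] [-0.12621936  0.08781797  0.07922522]
 27  31  29  58 105 109  37  58 105  86  41  23  21  26  26  28  29  29  27  29  27  26  27  27
 27  26  26  41 102 112  40  49 104 110  47  23  21  22  20  24  26  27  27  28  28  30  28  26
 26  25  22  19 101 114  68  40 101 113  54  22  16  94 145  61  18  20  24  25  29  27  26  28
 30  25  24  21  83 110  69  24  99 114  71  30  20 102 199 102 137 115  45  24  27  27  28  28
 27  26  23  22  59 106  91  28  79 108  87  38  25  41  74  62 193 112  97 107  48  27  27  28
 23  27  26  24  42 105 111  38  51 104 106  46  23  25  23  28  74  41 102 139  59  26  27  28
100  48  22  28  25 102  94  59 104  98  89  36  24  24  2
[... 1353 characters left out ...]
  76  63  66  39  26  27  28
 40  44  60  65 105 152 157 156 133 147 133 111 102  70  78  95  77  62  65  56  33  26  27  29
 32  29  45  57  88  88 147 160 156  92  62  57  54  49  76  72  59  62  59  36  27  27  27  27
 27  26  25  50 102 104  89  98 130  87  53  50  50  49  59  63  64  70  41  39  28  27  27  27
 27  27  26  29  84 109 106  71  68  59  57  58  61  63  65  68  52  37  40  41  40  39  27  26
 26  25  27  25  45  58  90 108  72  62  65  65  67  67  60  46  30  23  27  38  42  40  40  39
 25  25  26  24  35  39  47  52  52  57  53  48  41  35  31  28  26  23  25  40  40  39  40  40
 26  28  26  27  39  41  39  39  41  44  42  31  26  26  25  27  27  27  26  39  42  41  41  40
```

```bash
python3 -m creep '[[0,-9,6,2,0],[0,-18,12.4,2,0],[0,-22.5,6,-3,0],[0,-22.5,6,-7,0],[0,-22.5,6,-7,0]]'; cat >> h.py <<'E'
def pc():
    q=LR.T@(np.array(read_state()["position"])-L0)-[-.1297,0,.0545]
    return (np.array([q[0]*c40+q[2]*s40,q[1],-q[0]*s40+q[2]*c40])*1000).round(1)
def knob(im):
    g=cv2.cvtColor(im[200:240,155:185],cv2.COLOR_BGR2GRAY)
    for r in g[4:32,2:26]: print(" ".join("%3d"%v for v in r))
E
python3 - <<'E'
from h import *
print(pc())
E
```

```text
t: 23.78
position: [0.416, 0.091, 0.0697]
tcp_rot: [[-0.565, -0.825, -0.001], [-0.825, 0.565, -0.001], [0.002, 0.001, -1.0]]
contact_force: [0.5, 0.3, 0.6]
gripper_width: -0.0001
grip_force: 0.0
[  2.7 110.6  17.5]
```

```bash
python3 -m creep '[[0,2.3,3.4,3,0],[0,7,0,3,0],[0,10,-2,3,0],[0,12.5,-3.7,3,0],[0,12.5,-3.7,3,0]]';python3 - <<'E'
from h import *
print(pc(),(np.array(read_state()["contact_force"])@LR).round(1));knob(capture("scene"))
E
```

```text
t: 24.4
position: [0.4294, 0.0877, 0.0734]
tcp_rot: [[-0.565, -0.825, 0.0], [-0.825, 0.565, -0.0], [-0.0, -0.0, -1.0]]
contact_force: [-0.7, -1.3, 0.9]
gripper_width: 0.0002
grip_force: 0.0
[ 8.9 97.7 17.2] [-1.5 -0.2  0.9]
114  42  51 103 111  46  21  24  24  28  26  27  29  27  27  26  28  27  29  26  28  28  28  28
113  66  39 101 114  54  25  22  23  24  24  25  24  23  21  24  25  25  29  29  28  27  28  27
110  72  24 100 111  71  31  23  14 141  65  24  23  93 145  60  17  23  26  25  28  28  27  28
104  87  31  58 105  89  37  23  18 157  95  33  23 103 200 101 135 117  44  23  26  27  28  27
105 110  39  51 102 111  44  23  18  60  40  26  24  41  73  62 193 111  97 107  47  26  27  30
103 114  68  39 100 114  55  23  21  23  23  23  21  22  21  27  74  40 102 140  63  26  26  27
 83 109  70  23  99 114  72  30  21  21  70 111  94  45  24  24  23  24  43  54  33  26  28  27
 58 104  88  30  80 108  73  30  19  45  84 160 171 112  54  29  25  24  23  25  27  26  29  28
 58 105 110  42  54 104 103  52  43  75  84 164 141 102  63  59  45  31  25  27  28  26  27  31
 25 101 113 
[... 1111 characters left out ...]
  70  63  65  39  29  29  25
 25  43  60  67 108 102  92 107 131 117  58  73  91  94  93  96  77  62  65  55  31  28  28  29
 37  41  45  57  88  63  51  55  65  61  48  75  89  93  93  72  60  63  59  36  26  27  29  26
 40  40  37  83 106 107  62  51  51  49  55  82  85  72  62  62  66  69  42  28  27  27  29  29
 40  41  40  46  86 108 107  69  59  55  56  60  64  65  63  68  53  40  28  27  27  29  28  27
 28  36  40  37  46  56  94 110  76  65  65  66  68  69  60  46  31  25  24  26  27  27  27  26
 22  40  41  41  39  39  46  52  42  41  50  50  41  34  31  28  26  25  29  26  28  29  25  26
 26  40  40  39  39  40  39  39  40  28  30  27  28  26  26  24  28  27  26  27  27  26  29  27
```

```bash
python3 - <<'E'
from h import *
for th in(-.6,0,.3,.45,.6):
    print(th,[(proj("scene",panel(-.006+r*np.cos(th),.088-r*np.sin(th),.03))-[157,204]).round(1) for r in(0,.019)])
E
```

```text
-0.6 [array([ 9.4, 12.7]), array([3.5, 7.1])]
0 [array([ 9.4, 12.7]), array([7.9, 4.9])]
0.3 [array([ 9.4, 12.7]), array([10.4,  4.7])]
0.45 [array([ 9.4, 12.7]), array([11.7,  5. ])]
0.6 [array([ 9.4, 12.7]), array([12.9,  5.3])]
```

```bash
python3 -m creep '[[0,-9,6,2,0],[0,-9,6,40,0],[0,-9,-30,60,0]]';python3 - <<'E'
from h import *
im=capture("scene");cv2.imwrite("pics/k3.png",im)
g=cv2.cvtColor(im[200:240,155:185],cv2.COLOR_BGR2GRAY)[8:20,6:20]
for r in g: print(" ".join("%3d"%v for v in r))
s=read_state();p=np.array(s["position"]);print(p)
def G(x,y,z): return panel(x,y,z)-LR[:,0]*.010
h=G(.023,.03,.009+.012);print("hover",((h-p)*1000).round(1));n=panel(0,0,.001)-panel(0,0,0)
print("n per mm",(n*1000).round(3))
for a,b in(((.023,.03),(.020,-.022)),((.02,-.022),(-.015,.03)),((-.015,.03),(-.012,-.082))): print(((G(*b,.021)-G(*a,.021))*1000).round(1))
print([(np.round(LR.T@(np.array(x["point"])-L0),3),x["score"]) for x in tip_of("scene","tee")])
E
```

```text
t: 24.82
position: [0.4204, 0.0589, 0.135]
tcp_rot: [[-0.562, -0.827, 0.002], [-0.827, 0.562, 0.001], [-0.002, -0.002, -1.0]]
contact_force: [1.0, 0.1, -1.2]
gripper_width: 0.0
grip_force: 0.0
 27  30  95  83  48  76  44  26  25  41  74  65 194 114
 27  25  31  33  26  25  22  20  23  21  20  29  74  41
 29  28  26  27  27  21  70 111  94  45  22  23  25  22
 28  26  26  38  40  57  85 160 174 112  55  26  28  25
 26  38  58  63  69  75  83 165 143 103  62  60  46  29
 48  59  73  94  81  82 106 190 126  86  55  63  65  49
 60  80  96  99  79  84 158 184 116  76  52  78  80  66
 87  95  96  97  85  86 193 151  97  63  56  90  98  70
 95  95  95  92  87  90 131 107  85  54  75  95  99  94
 96  95  94  81  89  92  97  95  77  51  79  95  98  98
 95  94  96  88  94  94  94  91  64  54  88  97  97  97
 94  94  91  88  91  94  94  86  52  75  95  95  95  96
[0.42060458 0.05565635 0.13702742]
hover [ 63.8  -7.5 -51.7]
n per mm [-0.363 -0.53   0.766]
[ 41.6 -31.3  -1.9]
[-58.1   7.2 -22.5]
[ 93.7 -61.4   1.9]
[(array([-0.015,  0.001,  0.096]), 0.68)]
```

```bash
python3 -m creep '[[0,40,-7,0,0],[0,64,-7,-25,0],[0,64,-7,-52,0],[0,64,-7,-52,0]]'; python3 -m creep '[[0,3.6,5.3,-7.7,0],[0,5.1,7.4,-10.7,0],[0,6.5,9.5,-13.8,0],[0,7.3,10.6,-15.3,0],[0,7.3,10.6,-15.3,0]]'; python3 - <<'E'
from h import *
print(pc(),(np.array(read_state()["contact_force"])@LR).round(1))
E
```

```text
t: 25.42
position: [0.4818, 0.0505, 0.0791]
tcp_rot: [[-0.565, -0.825, -0.006], [-0.825, 0.565, -0.002], [0.005, 0.004, -1.0]]
contact_force: [0.4, -0.0, -0.0]
gripper_width: 0.0001
grip_force: 0.0
t: 26.05
position: [0.4898, 0.0588, 0.0708]
tcp_rot: [[-0.563, -0.827, -0.001], [-0.827, 0.563, -0.005], [0.005, -0.002, -1.0]]
contact_force: [-19.0, -9.7, 38.3]
gripper_width: -0.0003
grip_force: 20.6
[15.  31.5  8.7] [-18.7  10.2  38.3]
```

```bash
python3 -m creep '[[0,-3.6,-5.3,7.7,0],[0,-7.3,-10.6,15.3,0],[0,-7.3,-10.6,30,0],[0,34.3,-41.9,30,0],[0,34.3,-41.9,13.4,0],[0,34.3,-41.9,13.4,0]]'; python3 - <<'E'
from h import *
print(pc());im=capture("scene");cv2.imwrite("pics/p1.png",im)
p=np.array(read_state()["position"])
for k,a in(("up",(.020,-.022)),("turn",(-.010,.03)),("start",(-.012,-.082))): print(k,((panel(*a,.021)-LR[:,0]*.010-p)*1000).round(1))
print(proj("scene",[panel(.023,.03,.009),panel(.023,.03,.005)]))
E
```

```text
t: 26.8
position: [0.5247, 0.0192, 0.0782]
tcp_rot: [[-0.565, -0.825, -0.003], [-0.825, 0.565, -0.0], [0.002, 0.002, -1.0]]
contact_force: [-1.0, -0.0, 0.4]
gripper_width: -0.0001
grip_force: 0.0
[  9.8 -19.6  22.7]
up [ 0.9 -2.5  4.4]
turn [-55.    7.9 -14.9]
start [ 36.6 -56.6 -16.2]
[[189.50571731 202.47663096]
 [189.56303969 202.90643511]]
```

```bash
python3 -m creep '[[0,1.3,1.9,1.9,0],[0,4.5,6.6,-4.8,0],[0,5.7,8.2,-7.3,0],[0,6.4,9.3,-8.8,0],[0,6.8,9.9,-9.6,0],[0,6.8,9.9,-9.6,0]]'; python3 - <<'E'
from h import *
print(pc(),(np.array(read_state()["contact_force"])@LR).round(1))
E
```

```text
t: 27.6
position: [0.5321, 0.0289, 0.0712]
tcp_rot: [[-0.564, -0.826, 0.0], [-0.826, 0.564, -0.001], [0.001, -0.001, -1.0]]
contact_force: [-5.4, -0.6, 10.9]
gripper_width: 0.0
grip_force: 5.9
[ 14.8 -20.3   9.5] [-3.6  4.1 10.9]
```

```bash
python3 -m creep '[[0,0.6,0.9,-1.4,0],[0,0.6,0.9,-1.4,0],[0,0.6,0.9,-1.4,0]]'; python3 -m creep '[[0,-4,-6,9,0],[0,-8,-12,16,0],[0,-8,-12,30,0],[0,-40,-6,30,0],[0,-62,-3,20,0],[0,-62,-3,5,0],[0,-62,-3,5,0]]'; python3 - <<'E'
from h import *
print(pc());p=np.array(read_state()["position"])
# wanted hover: tip centre like power press (xp = keyx-8, zp 22)
for k,a in(("turn",(-.019,.030,.022)),("start",(-.019,-.082,.022))): print(k,((panel(*a)-p)*1000).round(1))
E
```

```text
t: 27.98
position: [0.5323, 0.029, 0.071]
tcp_rot: [[-0.564, -0.826, -0.0], [-0.826, 0.564, -0.002], [0.002, -0.001, -1.0]]
contact_force: [-9.6, -3.5, 22.0]
gripper_width: 0.0001
grip_force: 10.6
t: 28.85
position: [0.4704, 0.0273, 0.0732]
tcp_rot: [[-0.564, -0.825, -0.001], [-0.825, 0.564, -0.0], [0.001, 0.001, -1.0]]
contact_force: [-1.0, 0.5, -0.8]
gripper_width: -0.0001
grip_force: 0.0
[-11.7  29.8  34.2]
turn [  1.1   2.  -14. ]
start [ 93.5 -61.3 -14. ]
```

```bash
python3 -m creep '[[0,1.8,3,-13,0],[0,5,7.7,-19.8,0],[0,6,9.2,-21.9,0],[0,6.7,10.1,-23.3,0],[0,7.2,11,-24.5,0],[0,7.2,11,-24.5,0]]'; python3 - <<'E'
from h import *
print(pc(),(np.array(read_state()["contact_force"])@LR).round(1))
E
```

```text
t: 29.6
position: [0.4774, 0.0369, 0.0502]
tcp_rot: [[-0.564, -0.826, -0.002], [-0.826, 0.564, -0.003], [0.003, -0.0, -1.0]]
contact_force: [-6.9, -5.1, 13.8]
gripper_width: 0.0001
grip_force: 8.2
[-17.5  29.4   9. ] [-8.1  2.8 13.8]
```

Firm stop; press slightly more, then go to the start bar.

```bash
python3 -m creep '[[0,0.6,0.9,-1.4,0],[0,0.6,0.9,-1.4,0],[0,0.6,0.9,-1.4,0]]'; python3 -m creep '[[0,-4,-6,9,0],[0,-7,-10,15,0],[0,-7,-10,45,0],[0,40,-40,45,0],[0,87,-72,45,0],[0,87,-72,15,0],[0,87,-72,15,0]]'; python3 - <<'E'
from h import *
print(pc());p=np.array(read_state()["position"]);print(((panel(-.019,-.082,.022)-p)*1000).round(1),((panel(-.019,-.082,.009)-p)*1000).round(1))
E
```

```text
t: 29.98
position: [0.4776, 0.037, 0.0497]
tcp_rot: [[-0.564, -0.826, -0.002], [-0.826, 0.564, -0.004], [0.004, -0.001, -1.0]]
contact_force: [-12.1, -7.5, 24.2]
gripper_width: -0.0003
grip_force: 13.1
t: 30.85
position: [0.564, -0.0332, 0.06]
tcp_rot: [[-0.566, -0.825, -0.006], [-0.825, 0.566, -0.0], [0.003, 0.004, -1.0]]
contact_force: [-0.9, -0.2, 0.3]
gripper_width: -0.0001
grip_force: 0.0
[-17.9 -81.7  22.2]
[-0.1 -0.8 -0.8] [  4.6   6.1 -10.8]
```

```bash
python3 -m creep '[[0,3,3.5,-6,0],[0,4,5.1,-9,0],[0,4.7,6.2,-10.8,0],[0,5.4,7.2,-12.2,0],[0,6,8,-13.4,0],[0,6,8,-13.4,0]]'; python3 - <<'E'
from h import *
print(pc(),(np.array(read_state()["contact_force"])@LR).round(1))
E
python3 -m creep '[[0,0.6,0.9,-1.4,0],[0,0.6,0.9,-1.4,0],[0,0.6,0.9,-1.4,0]]'; python3 -m creep '[[0,-5,-7,10,0],[0,-8,-12,16,0],[0,-8,-12,60,0],[0,-8,-62,90,0],[0,-8,-112,90,0],[0,-8,-112,90,0]]'; python3 - <<'E'
from h import *
im=capture("scene");cv2.imwrite("pics/end.png",im)
print([(np.round(LR.T@(np.array(x["point"])-L0),3),x["score"]) for x in tip_of("scene","tee")])
a=cv2.cvtColor(cv2.imread("pics/k3.png"),6)[180:250,150:260].astype(int);b=cv2.cvtColor(im,6)[180:250,150:260].astype(int)
print((cv2.cvtColor(im,6)[208:220,161:175]))
print("power",[cv2.cvtColor(x,6)[194:212,189].tolist() for x in(cv2.imread("pics/pre.png")*0+0,)] if 0 else (a[14:32,39].tolist(),b[14:32,39].tolist()))
E
```

```text
t: 31.6
position: [0.5716, -0.0254, 0.0515]
tcp_rot: [[-0.564, -0.826, 0.001], [-0.826, 0.564, -0.001], [0.001, -0.001, -1.0]]
contact_force: [-6.9, -1.9, 14.5]
gripper_width: 0.0003
grip_force: 7.3
[-15.2 -83.5   8.8] [-5.4  4.7 14.5]
t: 31.98
position: [0.5718, -0.0253, 0.0513]
tcp_rot: [[-0.564, -0.826, 0.0], [-0.826, 0.564, -0.003], [0.002, -0.002, -1.0]]
contact_force: [-11.9, -2.9, 25.0]
gripper_width: -0.0002
grip_force: 11.6
t: 32.72
position: [0.5639, -0.1386, 0.1375]
tcp_rot: [[-0.568, -0.823, -0.0], [-0.823, 0.568, 0.0], [0.0, 0.0, -1.0]]
contact_force: [0.1, 1.1, -0.2]
gripper_width: -0.0002
grip_force: 0.0
[(array([-0.014, -0.004,  0.096]), 0.6), (array([ 0.002, -0.005, -0.   ]), 0.16)]
[[ 40  48 162 138  82 132  76  39  34  68 132 108 255 189]
 [ 42  38  50  51  39  33  31  29  31  30  28  43 131  67]
 [ 42  41  40  38  35  30 130 205 168  81  37  35  35  33]
 [ 43  40  36  68  65 100 156 249 255 189  85  39  38  38]
 [ 40  63  91 101 128 136 154 248 229 166  80  94  77  44]
 [ 77  99 129 155 134 150 186 255 205 127  59  98 109  79]
 [ 99 139 158 161 138 153 244 255 196 105  51  79 127 113]
 [152 161 160 161 161 156 255 237 160  81  52  88 101 104]
 [160 160 159 155 159 158 217 178 125  59  71  92  95  94]
 [160 160 157 142 157 156 161 160 104  51  78  95  94  93]
 [158 159 159 164 163 158 153 146  79  55  88  96  94  95]
 [157 158 154 159 157 155 154 123  58  72  93  96  94  94]]
power ([40, 28, 28, 23, 85, 194, 196, 191, 190, 189, 188, 187, 185, 189, 155, 113, 72, 33], [63, 40, 41, 35, 109, 255, 255, 252, 251, 251, 251, 250, 250, 252, 255, 148, 100, 50])
```

```bash
python3 -c "
from station import close_job
print(close_job())"
```

```text
the job is handed in; nothing more can be done
None
```

I handed the job in at about 33 s. The casting lies flat on the plate about 14 mm from its centre, the selector appears to be at three dots in the picture, and all four keys were pressed in order against a firm stop. The hand-in gave no verdict back, and I had no direct reading of the power key's latch. The gripper could not be tilted with these moves, so I set the casting at the edge of the plate and pushed it in with a finger.

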